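# Clamp a ceramic capacitor in a cam fixture

## Robot

A 7-joint arm with a two-finger parallel gripper is mounted at the origin on a cart in front of the work surface, level with it; the furniture and walls round the work are solid. World frame = base frame: x ahead of the robot, y to its left, z up, the work surface at z = 0. Lengths are in mm, angles in rad, forces in N, time in s.
With the tool pointing down it reaches from about 400 to 925 mm from the base axis. Payload 5.6 kg.
Tool frame: the origin (TCP) lies at the very end of the fingers, on their centre line; the grasp point (between the pads) lies 19 mm behind it; z points along the fingers, y is the line along which they close (so a half turn about z gives the same grasp; the last joint's range is limited). The gripper opens to 85 mm and grips with 20 to 120 N. Pads are 22 mm wide; open, the fingers measure 114 mm over their backs; the gripper's body (76 mm by 85 mm) begins 54 mm behind the grasp point. The pads swing forward as they close: fully open they stand 13 mm farther back than shut.
Start: joints at [-1.37, 0.468, -0.012, 1.603, 0.006, 1.071, -0.056], TCP at [156.946, 630.774, 231.29] pointing down, gripper open.
Joint ranges: [-2.53, 2.53], [-0.31, 2.02], [-1.57, 1.55], [0.28, 2.44], [-1.29, 4.43], [0.15, 1.84], [-2.92, 2.92]. Speed limits (rad/s): [2.57, 2.57, 3.14, 3.14, 3.14, 3.14, 3.14].

## Interface

Orientations are given as a unit quaternion [x, y, z, w].
In Python, from rig import env gives the robot as it stands. The module is installed in compiled form; this text tells all that it offers.
- The arm moves only by the shell command python3 -m handwheel 'ROWS' [OPENING] [FORCE]. ROWS is JSON, a list of rows, each a list of 4 numbers: the shift along the tool's x, y, z in cm, then the turn about the tool's z in rad. In form: [[dx, dy, dz, spin], ...]. A call has 1 to 20 rows; each row shifts and turns the commanded pose from where the row before left it, along the tool's axes as they then stand; what a row does not reach is not made up. A row lasts 1/8 s, in which the tool goes at most 62.5 mm and 10.7 degrees, less where a joint would pass 70% of its speed; a pose out of reach is approached as far as the arm can. A call is refused whole if a number of a shift passes 6.25 or a number of a turn 0.188, either way. A call with a gripper value outside its range is refused whole. OPENING is the finger opening in cm, from 0 to 8.54, set as the call begins (- or left out, the last holds). The fingers move at their own pace and stop on an object; FORCE is the grip in N (left out, the last holds). Time passes only in rows, so rows that do not move let the fingers close. It gives the time, the measured TCP pose, the force, the opening and the grip force at its end, in the units of the state.
- env.state(): the state, without advancing time (a new reading comes with each control period).
- env.capture(name): name is "scene" or "top" or "wrist"; returns the picture (384x512x3 uint8, blue, green, red); there is no depth.
- env.camera_model(name): a dict with "intrinsics" (3x3 intrinsics, pixels), "rvec" (rotation vector, rad) and "tvec" (3), from world to camera coordinates, as OpenCV has them; the wrist camera has in their place "tool_from_camera" (4x4, takes a point from camera to tool coordinates, whose origin is the TCP and whose axes are the flange's). Camera axes: x right, y down, z forward; pixel columns grow to the right and rows downward; lengths in mm; the calibration is good to about 2 mm. The wrist camera is an equidistant fisheye: a pixel r from the principal point sees the ray r / f radians off the axis. A picture is of the moment at which its call begins: read the wrist's pose just before it. camera_model takes no time and is no camera call.
- env.close_job(): hands the job in; it is judged then, once.
Trained networks look in the newest picture that a camera, given by its name, has taken for a name from the list of things; names that differ only in an ending like _2 or _b are one class to them, and where a whole thing is asked for, a point or a joint stands for the part that bears it (a point fixed in the world has none). Each returns a list of dicts, best first, with "score" (0 to 1); they miss things now and then, are a little off and sometimes report something else, mostly with a low value. They report only what shows in the picture. A call takes as long as a camera call. They do not tell look-alikes from the thing itself.
- env.search_frame(camera, label): "position" ([x, y, z] in mm, in world coordinates, good to about 4 mm: the middle of the surface that is visible of it).
The state is a dict: "clock": time; "qpos": joint angles; "joint_vel": joint speeds; "effort": joint torques, N m; "tool_pos": TCP position; "eef_rot": TCP orientation; "force": force on the tool from outside, world axes, zero at the start; "ft_torque": the same for the moment, N m; "grip_width": finger opening in mm; "grasp_force": force on a finger pad.
Only numpy, scipy, OpenCV 4.12 (cv2) and the standard library are available. Lean on these libraries where they do the work, as an engineer would, in place of code of your own. Each camera call takes 0.05 s, during which the arm holds its last target. There are 200 camera calls.

## Task

Set the blue capacitor upright in the clamping fixture, its lower stud in the slot of the bed, between the V jaw and the sprung pad. Then swing the cam lever just far enough that the pad takes up the gap, presses the capacitor home into the V and its spring is pushed in about half way; the ceramic body is brittle, so never drive the spring to its end stop. Let go with the lever staying there, and leave the small parts around the fixture where they are.

Things in the scene. Friction and masses are not known exactly. Their poses are not given: they have to be found in the camera images.
- fixture: Clamping fixture screwed to the bench: aluminium plate 110 x 206 x 10 mm carrying, in line along its y axis, a cam with a hand lever, a guide block (44 mm high, y = -62 to -48 mm), a sprung pad, a slotted bed and a V jaw (41 mm high). Origin on the plate's underside below the nominal seat; y points from cam to V jaw (the clamping direction), z up; the plate spans y = -141 to +65 mm.
- bed (a point): Middle of the bed, level with the rail tops, 18 mm above the bench; axes as the fixture's. The bed is two black rails, each 9 mm wide and 50 mm long along y, with a 20 mm wide slot between them along y and 8 mm deep. The capacitor's body rests on the rails, its lower stud hangs in the slot.
- capacitor: Blue ceramic high-voltage capacitor, 0.13 to 0.21 kg: round body 42 mm in diameter from 4 to 24 mm above its underside, a brass stud 14 mm in diameter and 4 mm long below, a thinner stud on top up to 40 mm. Origin at the centre of the lower stud's underside; z along its axis, up. It starts upright on the bench to the right of the fixture. Grip it across the round body.
- seat (a point): Where the capacitor's origin lies when it stands on the bed and touches both flanks of the V, 14 mm above the bench; moves with the V jaw, axes as the fixture's. The 90 degree V opens to -y; its flanks lie from 9 mm beyond this point (+y) and reach 27 mm to either side, so fingers holding along the fixture's x pass beside them. Set down some 3 mm short (-y); the pad pushes it home.
- v_jaw (a joint): Position of the V jaw along the fixture's y (m): 0 to 0.006, larger is further from the pad. It is locked by its screw, differs from run to run and is not to be moved. With the lever at 0 the pad stands 5 mm + v_jaw clear of a seated capacitor.
- cam_lever (a joint): Lever angle (rad): 0 fully open (it starts at 0 to 0.25), growing counter-clockwise seen from above, end stop 2.65. The cam advances the plunger to +y by 10 mm * (cos 0.35 - cos(angle + 0.35)), about 9 mm per rad in use. The lever stays where it is left (friction 0.25 N m, some 3 N at the handle); the part's pressure does not turn it back.
- pivot (a point): On the vertical axis of the cam lever, 50 mm above the bench; on the fixture's y axis, at y = -103 mm.
- handle (a point): Centre of the upright black handle at the end of the lever, 80 mm from the pivot: a round grip 13 mm (foot) to 17 mm (top) in diameter, 51 to 95 mm above the bench; this point is 75 mm above it. At lever 0 it stands 83 degrees clockwise (from above) of the fixture's -y direction, on the fixture's -x side. Push it sideways, counter-clockwise about the pivot.
- spring_pad (a joint): How far the pad's spring is pushed in (m): 0 free, 0.008 the end stop, half way 0.004. It gives 1.8 N per mm plus 1.4 N. The pad is a white block 24 mm wide, 18 mm high, 6 mm thick on a bright 12 mm shank that slides into the plunger's 18 mm barrel. A dark groove on the shank is 3 mm from the barrel's mouth when free and just disappears into it at half way.
- pad_face (a point): Centre of the pad's front face, 28 mm above the bench.
- hex_key: Black hex key, 38 x 126 x 9 mm, lying at the left of the fixture; bystander.
- bnc_tee: Metal coaxial T-piece, 33 x 30 x 14 mm, lying at the left of the fixture; bystander.
- terminator: Small cylindrical coaxial terminator, 14 x 32 x 14 mm, lying behind the V jaw; bystander.
Mind the look-alikes: they are no part of the job. Several things look just like the capacitor: the one meant starts nearest to the robot's base.

How it is judged (in metres and radians):
On the way, in this order (a step that is already met when the one before it is completed fails the run):
1. the capacitor stands upright on the bed of the fixture, within 7 mm of its seat, while the clamp is still open and the pad's spring is free (distance between capacitor and seat below 0.007 m and angle between capacitor's own z axis and vertical below 0.1 rad and contact force between the fingers and capacitor below 0.1 N and value of joint spring_pad below 0.001 m), for 0.2 s.
2. the cam lever has taken up the gap and the pad's spring is pushed in by 2 to 6 mm against the capacitor (value of joint spring_pad between 0.002 and 0.006 m and contact force between spring_pad and capacitor above 2.5 N), for 0.2 s.
At the end, for the whole second after the job is handed in: The capacitor stands upright (within 0.08 rad) within 3 mm of its seat in the V jaw, at rest; the pad presses on it with its spring pushed in by 2 to 6 mm of its 8 mm; the lever is at rest and released (all of step 2 and distance between capacitor and seat below 0.003 m and angle between capacitor's own z axis and vertical below 0.08 rad and linear speed of capacitor below 0.01 m/s and velocity of joint cam_lever between -0.05 and 0.05 rad/s); the robot touches nothing.
It fails at once if the pad's spring is driven nearly to its end stop (more than 7.2 mm) (value of joint spring_pad above 0.0072 m).
It fails at once if the hex key is shifted by more than 20 mm (distance of hex_key from where it was at the start of the episode above 0.02 m).
It fails at once if the T-piece is shifted by more than 20 mm (distance of bnc_tee from where it was at the start of the episode above 0.02 m).
It fails at once if the terminator is shifted by more than 20 mm (distance of terminator from where it was at the start of the episode above 0.02 m).
It also fails if it takes over 54 s, if anything falls off the work surface, if the arm or the gripper's body presses on something with over 40 N, if the wrist force passes 120 N, or if a joint passes its speed limit or range.

## Working session

There is one attempt and no reset: what is moved stays moved. The work goes in short steps, Python scripts to look and compute and a shell command to move; the robot and the scene stay as the last step left them, time stands still between calls to the robot, and variables do not carry over. Pictures are saved under pics/ and viewed, at most 10 in all, crops included, and the job is handed in when it is done.

```bash
mkdir -p pics
cat > h.py <<'E'
from rig import env
import numpy as np, cv2
from scipy.spatial.transform import Rotation as R
def cam(n):
    m=env.camera_model(n); return np.array(m["intrinsics"],float),np.array(m["rvec"],float).ravel(),np.array(m["tvec"],float).ravel()
def proj(n,P):
    K,r,t=cam(n); return cv2.projectPoints(np.array(P,float).reshape(-1,3),r,t,K,None)[0].reshape(-1,2)
def ray(n,uv,z):
    K,r,t=cam(n); M=R.from_rotvec(r).as_matrix(); d=M.T@np.linalg.inv(K)@[uv[0],uv[1],1]; c=-M.T@t
    return c+d*(z-c[2])/d[2]
E
python3 - <<'E'
from h import *
s=env.state();print({k:np.round(v,3) for k,v in s.items()}); print(R.from_quat(s["eef_rot"]).as_matrix().round(3))
for n in("scene","top"):
    cv2.imwrite(f"pics/{n}0.png",env.capture(n)); K,r,t=cam(n);print(n,K.round(0).tolist(),(-R.from_rotvec(r).as_matrix().T@t).round())
    for l in("capacitor","fixture","handle","v_jaw","pad_face","bed","hex_key","bnc_tee","terminator"):
        print(l,[(np.round(d["position"]).tolist(),round(d["score"],2)) for d in env.search_frame(n,l)])
E
```

```text
{'clock': np.float64(0.0), 'qpos': array([-1.37 ,  0.468, -0.012,  1.604,  0.006,  1.071, -0.056]), 'joint_vel': array([-0.001, -0.001,  0.   , -0.   , -0.001,  0.001, -0.001]), 'effort': array([-1.0000e-03, -5.3240e+01,  2.1000e-02, -2.5131e+01,  1.1000e-02,
        8.0000e-03,  0.0000e+00]), 'tool_pos': array([156.805, 630.219, 230.319]), 'eef_rot': array([ 0.122,  0.993, -0.001, -0.   ]), 'force': array([ 0.164, -0.585,  0.798]), 'ft_torque': array([0.044, 0.014, 0.05 ]), 'grasp_force': np.float64(0.0), 'grip_width': np.float64(85.191)}
[[-0.97   0.241 -0.   ]
 [ 0.241  0.97  -0.002]
 [-0.    -0.002 -1.   ]]
scene [[497.0, 0.0, 259.0], [0.0, 497.0, 189.0], [0.0, 0.0, 1.0]] [  67. -570.  606.]
capacitor [([726.0, 139.0, 21.0], 0.79), ([653.0, 498.0, 24.0], 0.74), ([660.0, 47.0, 23.0], 0.68), ([478.0, 309.0, 44.0], 0.17)]
fixture []
handle [([479.0, 312.0, 44.0], 0.67)]
v_jaw [([600.0, 280.0, 37.0], 0.52)]
pad_face [([546.0, 289.0, 37.0], 0.47)]
bed [([508.0, 292.0, 13.0], 0.55)]
hex_key [([512.0, 292.0, 16.0], 0.53)]
bnc_tee []
terminator []
top [[367.0, 0.0, 255.0], [0.0, 367.0, 193.0], [0.0, 0.0, 1.0]] [558. 263. 930.]
capacitor [([662.0, 53.0, 25.0], 0.72), ([726.0, 141.0, 25.0], 0.58), ([664.0, 510.0, 26.0], 0.56)]
fixture [([540.0, 297.0, 9.0], 0.87)]
handle [([489.0, 322.0, 51.0], 0.97)]
v_jaw [([616.0, 266.0, 43.0], 0.84)]
pad_face [([543.0, 291.0, 35.0], 0.38)]
bed [([541.0, 294.0, 9.0], 0.77)]
hex_key [([689.0, 375.0, 10.0], 0.64), ([490.0, 324.0, 48.0], 0.39)]
bnc_tee [([579.0, 395.0, 13.0], 0.4)]
terminator [([489.0, 326.0, 51.0], 0.32)]
```

View pics/top0.png

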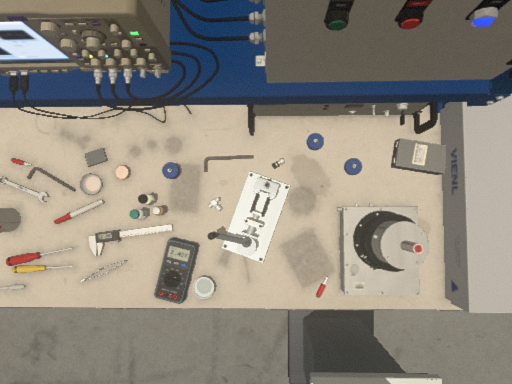

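View pics/scene0.png

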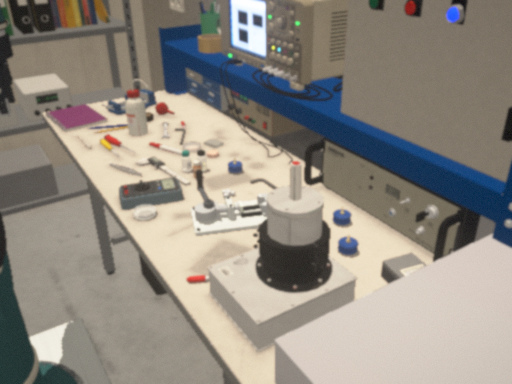

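Three look-alike blue capacitors show in the top view: px (353,167), about 664 mm from the base; px (315,141), about 739 mm; and px (171,170), about 835 mm. The first is nearest to the base, so it is the one meant. It is also to the right of the fixture. The fixture is at px (257,217) and its handle at about px (220,237). I'll confirm this in an enlarged crop.

Run:
```python
from h import *
im=env.capture("top"); c=im[130:268,200:376]; cv2.imwrite("pics/c1.png",cv2.resize(c,None,fx=4.3,fy=4.3,interpolation=cv2.INTER_CUBIC))
```

```text
(no output)
```

View pics/c1.png

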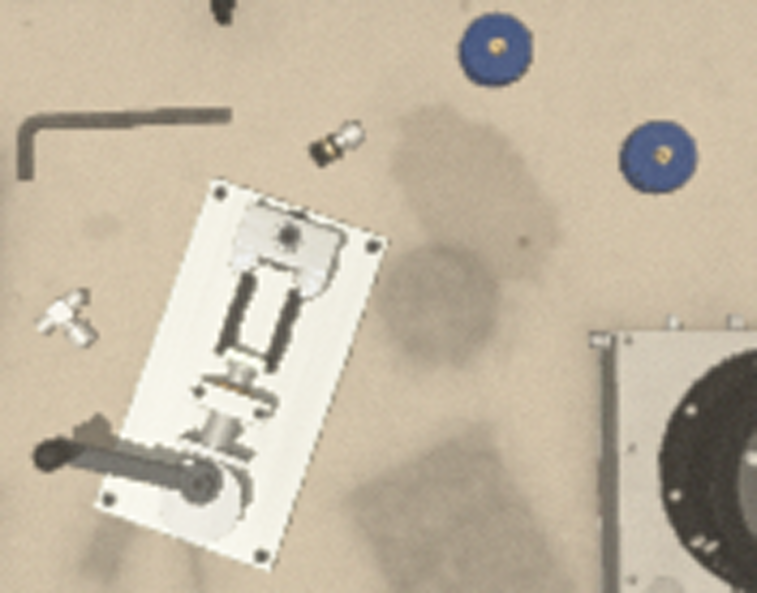

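The nearest capacitor is at crop (658,157), with the fixture plate's corners at crop (219,178), (388,241), (270,571) and (95,506). The V jaw is at the upper right, the handle at (50,455) and the hub at (203,480).

```bash
cat >> h.py <<'E'
def fit2d(loc,w):
    loc=np.array(loc,float);w=np.array(w,float)[:,:2];a=loc-loc.mean(0);b=w-w.mean(0);H=a.T@b
    th=np.arctan2(H[0,1]-H[1,0],H[0,0]+H[1,1]);M=np.array([[np.cos(th),-np.sin(th)],[np.sin(th),np.cos(th)]])
    o=w.mean(0)-M@loc.mean(0);return th,M,o,np.linalg.norm(loc@M.T+o-w,axis=1)
E
python3 - <<'E'
from h import *
f=lambda u,v,z:ray("top",(200+(u+.5)/4.3-.5,130+(v+.5)/4.3-.5),z)
c=[f(219,178,10),f(388,241,10),f(270,571,10),f(95,506,10)]
th,M,o,res=fit2d([(-55,65),(55,65),(55,-141),(-55,-141)],c)
print("th",th,"o",o,"res",res)
print("seat0",o,"pivot",M@[0,-103]+o, "hub",f(203,480,62))
h=f(50,455,95);p=M@[0,-103]+o;d=M.T@(h[:2]-p);print("handle",h,"local",d,np.linalg.norm(d),"lever",np.arctan2(d[1],d[0])-np.radians(-90-83)%(2*np.pi))
b=f(658,157,24);print("cap",b,"stud",f(664,154,40))
E
```

```text
th -1.928494637481248 o [579.3965418  279.56489619] res [2.40948713 2.81182833 1.64178329 1.27773535]
seat0 [579.3965418  279.56489619] pivot [482.91590932 315.6271695 ] hub [486.36787958 313.33093814  62.        ]
handle [502.35889231 392.44376611  95.        ] local [-78.761864    -8.68261947] 79.23899988147565 lever -6.2955628126716086
cap [666.61012042  54.49527099  24.        ] stud [666.36428906  54.80623353  40.        ]
```

```bash
python3 -m handwheel '[[0,0,0,0.114],[-2.2,-0.75,0,0],[-4.32,-1.5,0,0],[-4.32,-1.5,0,0],[-4.32,-1.5,0,0],[-4.32,-1.5,0,0],[-4.32,-1.5,0,0],[-4.32,-1.5,0,0],[-4.32,-1.5,0,0],[-4.32,-1.5,0,0],[-4.32,-1.5,0,0],[-4.32,-1.5,0,0],[-4.32,-1.5,0,0],[-2.2,-0.75,0,0],[0,0,0,0],[0,0,0,0]]'
cat >> h.py <<'E'
def wpose():
    s=env.state();return R.from_quat(s["eef_rot"]).as_matrix(),np.array(s["tool_pos"],float)
def wray(uv,z,pose):
    m=env.camera_model("wrist");K=np.array(m["intrinsics"]);T=np.array(m["tool_from_camera"]);Rm,p=pose
    q=np.array([(uv[0]-K[0,2])/K[0,0],(uv[1]-K[1,2])/K[1,1]]);r=np.linalg.norm(q);d=np.r_[q/r*np.sin(r),np.cos(r)] if r else np.array([0,0,1.])
    d=Rm@T[:3,:3]@d;c=Rm@T[:3,3]+p;return c+d*(z-c[2])/d[2]
def go(t):
    Rm,p=wpose();print("tool",p.round(1),"delta tool cm",(Rm.T@(np.array(t,float)-p)/10).round(2),"yaw ang tool y deg",np.degrees(np.arctan2(Rm[1,1],Rm[0,1])).round(2))
E
python3 - <<'E'
from h import *
m=env.camera_model("wrist");print(np.round(m["intrinsics"],1).tolist(),np.round(m["tool_from_camera"],3).tolist())
p=wpose();np.savez("w1.npz",R=p[0],p=p[1]);im=env.capture("wrist");cv2.imwrite("pics/w1.png",im);go((579,280,230))
E
```

```text
clock: 3.05
tool_pos: [579.3, 280.6, 231.2]
eef_rot: [0.177, 0.984, 0.0, -0.0]
force: [-0.1, 0.0, -0.6]
grip_width: 85.4
grasp_force: 0.0
[[297.3, 0.0, 257.9], [0.0, 297.3, 194.6], [0.0, 0.0, 1.0]] [[0.0, -0.951, -0.309, 78.865], [1.0, 0.001, -0.001, 0.263], [0.001, -0.309, 0.951, -143.052], [0.0, 0.0, 0.0, 1.0]]
tool [579.  281.3 231.3] delta tool cm [-0.05 -0.12  0.13] yaw ang tool y deg 69.63
```

View pics/w1.png

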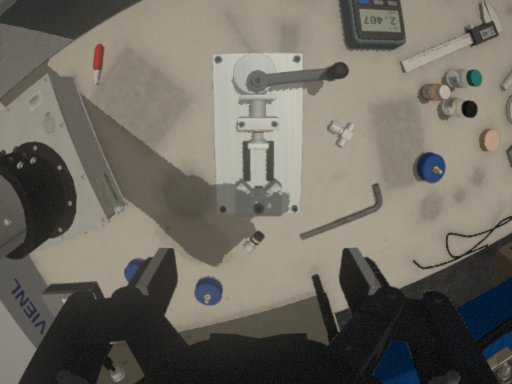

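The wrist view shows the fixture with plate corners at about px (213,54), (302,53), (300,214) and (216,216). The handle top is at (340,71) and the V jaw at (259,196). I'll enlarge it to measure.

Run:
```python
import cv2
im=cv2.imread("pics/w1.png");c=im[44:224,200:350];cv2.imwrite("pics/c2.png",cv2.resize(c[:, :],None,fx=3.3,fy=3.3,interpolation=cv2.INTER_CUBIC))
```

```text
(no output)
```

View pics/c2.png

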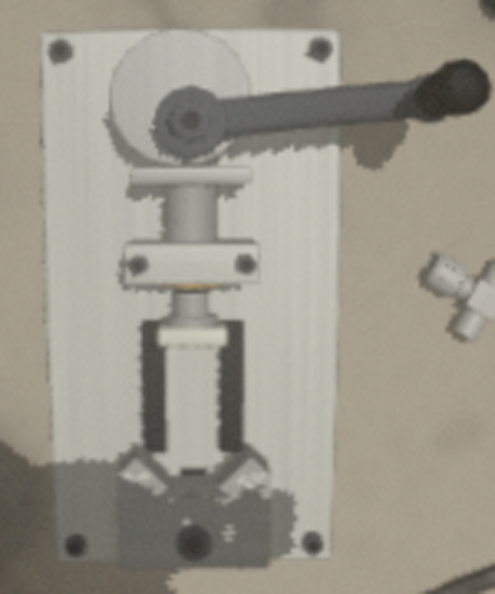

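Run:
```python
from h import *
w=np.load("w1.npz");P=(w["R"],w["p"])
f=lambda u,v,z:wray((200+(u+.5)/3.3-.5,44+(v+.5)/3.3-.5),z,P)
th,M,o,res=fit2d([(55,-141),(-55,-141),(-55,65),(55,65)],[f(41,31,10),f(339,31,10),f(330,558,10),f(57,560,10)])
print(th,np.degrees(th),o,res)
L=lambda u,v,z:(M.T@(f(u,v,z)[:2]-o)).round(1)
print("pivot hub",L(190,119,62),"handle",L(462,87,95))
for n,q in dict(tipL=(140,447,41),tipR=(245,447,41),outL=(118,468,41),outR=(270,468,41),apex=(192.5,506,41),inL=(178,490,41),rear=(194,567,41),screw=(194,543,41),padface=(192,347,37),railnear=(154,450,18),railnear2=(232,450,18),railfar=(150,322,18),guide1=(190,243,44),guide2=(190,284,44)).items(): print(n,L(*q))
```

```text
-1.9210627036073555 -110.06878509669286 [579.79486335 280.2179831 ] [0.59200078 1.14870926 0.69801491 0.48230767]
pivot hub [ 1.000e-01 -1.022e+02] handle [ -77.5 -111.4]
tipL [18.4  9.7]
tipR [-18.5   9.9]
outL [26.4 17.3]
outR [-27.5  17.6]
apex [ 0.1 31.7]
inL [ 5.2 25.6]
rear [-0.3 55.2]
screw [-0.4 45.8]
padface [ -0.1 -25.1]
railnear [14.5 17. ]
railnear2 [-14.8  17.2]
railfar [ 15.3 -31.5]
guide1 [  0.4 -61.7]
guide2 [  0.5 -47.8]
```

The measurements agree: guide at -61.7 to -47.8 mm (should be -62 to -48), rails at ±14.5 mm, lever about 0, v_jaw about 1 mm. Next I'll move above the capacitor.

```bash
python3 -m handwheel '[[-1.34,-1.52,0,0],[-2.68,-3.04,0,0],[-2.68,-3.04,0,0],[-2.68,-3.04,0,0],[-2.68,-3.04,0,0],[-2.68,-3.04,0,-0.005],[-1.34,-1.52,2,0],[0,0,4,0],[0,0,2,0],[0,0,0,0],[0,0,0,0]]'
python3 - <<'E'
from h import *
# device top triangulation
def line(n,uv):
    a=ray(n,uv,0);b=ray(n,uv,300);return a,b-a
a,d=line("scene",(295,163));b,e=line("top",(418,248));s=np.linalg.lstsq(np.c_[d,-e],b-a,rcond=None)[0];print("rod",(a+s[0]*d).round(),(b+s[1]*e).round())
P=wpose();im=env.capture("wrist");cv2.imwrite("pics/w2.png",im)
h=cv2.cvtColor(im,cv2.COLOR_BGR2HSV);m=cv2.inRange(h,(100,120,40),(130,255,255))
n,l,st,c=cv2.connectedComponentsWithStats(m)
for i in range(1,n):
    if st[i,4]>150:
        x,y,w,hh=st[i,:4];print(c[i].round(1),st[i].tolist(),wray((x+w/2-.5,y+hh/2-.5),20,P).round(1),wray(c[i],20,P).round(1))
print([(np.round(q["position"]).tolist(),round(q["score"],2)) for q in env.search_frame("wrist","capacitor")]);go((666.5,54.5,150))
E
```

```text
clock: 4.47
tool_pos: [667.7, 53.9, 152.3]
eef_rot: [0.175, 0.985, 0.0, 0.001]
force: [0.2, 0.1, -0.5]
grip_width: 85.5
grasp_force: 0.0
rod [488.   2. 270.] [492.  -0. 271.]
[362.9 210.4] [346, 192, 34, 37, 719] [731.  146.1  20. ] [731.5 146.3  20. ]
[493.5 331.6] [460, 285, 52, 98, 2914] [1050.1  332.3   20. ] [1059.4  352.5   20. ]
[396.6 366.3] [373, 342, 47, 42, 1325] [1007.4  156.5   20. ] [1018.9  156.9   20. ]
[([725.0, 146.0, 25.0], 0.9), ([664.0, 52.0, 23.0], 0.88), ([550.0, 282.0, 33.0], 0.68), ([692.0, 335.0, 5.0], 0.66)]
tool [668.   53.6 152.9] delta tool cm [0.17 0.03 0.29] yaw ang tool y deg 69.82
```

View pics/w2.png

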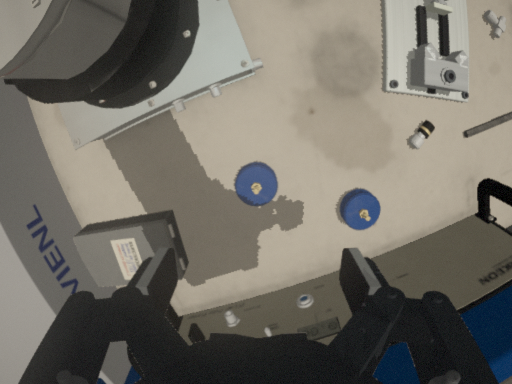

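The target capacitor is directly ahead of the gripper at px (256,184). The second one is at (361,209).

Run:
```python
from h import *
P=wpose();im=cv2.imread("pics/w2.png")
h=cv2.cvtColor(im,cv2.COLOR_BGR2HSV);m=cv2.inRange(h,(100,80,20),(135,255,255));m[:,:225]=0;m[:,390:]=0;m[:150]=0;m[240:]=0
n,l,st,c=cv2.connectedComponentsWithStats(m)
for i in range(1,n):
    if st[i,4]>300:
        k=cv2.convexHull(np.argwhere(l==i)[:,::-1].astype(np.int32));e=cv2.fitEllipse(k);print(st[i].tolist(),np.round(e[0],1),np.round(e[1],1),[wray(e[0],z,P).round(1).tolist() for z in(14,24)])
print(wray((256,189),40,P))
```

```text
[236, 165, 41, 40, 1129] [256.1 184.4] [40.1 40.9] [[669.8, 51.1, 14.0], [667.1, 52.2, 24.0]]
[342, 190, 38, 39, 1007] [360.1 209.1] [37.4 39.1] [[732.7, 145.0, 14.0], [727.7, 142.8, 24.0]]
[666.78240539  52.31686589  40.        ]
```

```bash
python3 -m handwheel '[[0.07,0,2,0],[0,0,3,0],[0,0,3,0],[0,0,3,0],[0,0,2,0],[0,0,1.2,0],[0,0,0.7,0],[0,0,0,0],[0,0,0,0],[0,0,0,0]]'; python3 -m handwheel '[[0,0,0,0],[0,0,0,0],[0,0,0,0],[0,0,0,0],[0,0,0,0],[0,0,0,0],[0,0,0,0],[0,0,0,0]]' 3 40;  python3 -m handwheel '[[0,0,0,0],[0,0,0,0],[0,0,0,0],[0,0,0,0]]'
```

```text
clock: 5.82
tool_pos: [666.9, 53.6, 3.1]
eef_rot: [0.175, 0.984, 0.0, 0.001]
force: [-0.2, -0.0, 0.0]
grip_width: 85.4
grasp_force: 0.0
clock: 6.82
tool_pos: [666.5, 53.4, 2.6]
eef_rot: [0.176, 0.984, 0.0, 0.0]
force: [-1.2, -0.2, 5.6]
grip_width: 39.7
grasp_force: 40.2
clock: 7.32
tool_pos: [666.5, 53.5, 2.6]
eef_rot: [0.176, 0.984, 0.0, 0.0]
force: [-0.8, 0.4, 5.2]
grip_width: 40.2
grasp_force: 40.2
```

```bash
python3 -m handwheel '[[0,0,-1,0],[0,0,-3,0],[0,0,-4,0],[0,0,-2,0],[0,0,0,0],[0,0,0,0]]'
python3 - <<'E'
from h import *
im=env.capture("wrist");cv2.imwrite("pics/w3.png",cv2.resize(im[150:384,120:392],None,fx=2.5,fy=2.5,interpolation=cv2.INTER_CUBIC))
P=wpose();
for u,v in((256,300),(256,280),(256,320)): print(P[0].T@(wray((u,v),P[1][2]+25,P)-P[1]))
E
```

```text
clock: 8.07
tool_pos: [665.2, 53.4, 100.7]
eef_rot: [0.175, 0.984, -0.0, -0.001]
force: [0.1, -0.5, -0.6]
grip_width: 40.4
grasp_force: 40.6
[-14.43855966  -0.82881338 -25.03859751]
[ -2.19456121  -0.79436177 -25.00502522]
[-28.05206615  -0.87022652 -25.07592054]
```

View pics/w3.png

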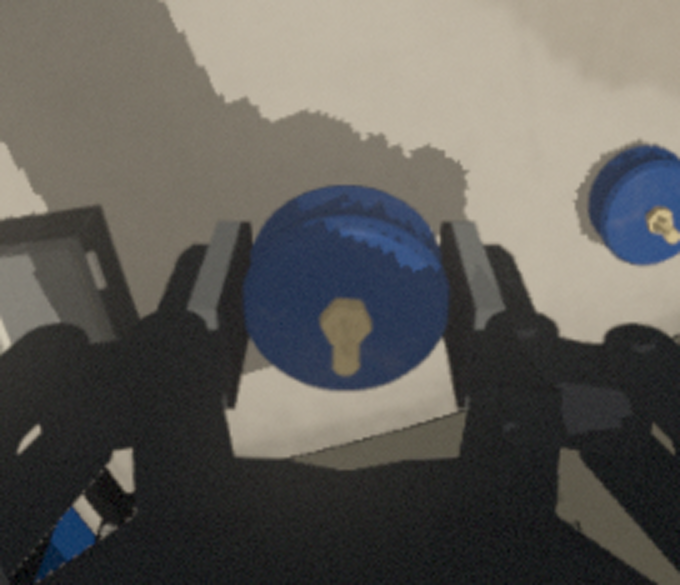

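The capacitor is held upright between the pads. Its hex stud base is at about crop (346,322) and the stud tip at (346,370). From these I'll get its offset from the tool.

Run:
```python
from h import *
P=wpose()
L=lambda u,v,up:(P[0].T@(wray((120+(u+.5)/2.5-.5,150+(v+.5)/2.5-.5),P[1][2]+up,P)-P[1])).round(1)
print("tip",L(346,368,37.4),"facecentre",L(347,300,21.4),"edges",L(246,300,21.4),L(448,300,21.4),"bottom",L(347,390,21.4))
for x in(0,-5): print(x)
th=-1.92106;o=np.array([579.79,280.22]);M=np.array([[np.cos(th),-np.sin(th)],[np.sin(th),np.cos(th)]])
t=M@[0,-2]+o;print("target cap",t);go((*t,100.7))
```

```text
tip [ -2.9   0.2 -37.4] facecentre [  1.4   0.4 -21.4] edges [  1.1 -19.1 -21.4] [  1.2  19.9 -21.4] bottom [-21.1   0.4 -21.5]
0
-5
target cap [577.91143547 280.90629097]
tool [665.1  53.4 100.4] delta tool cm [ 1.604e+01  1.834e+01 -1.000e-02] yaw ang tool y deg 69.79
```

```bash
python3 -m handwheel '[[1.1,1.3,0,0],[2.2,2.5,0,0],[2.6,3.0,0,0],[2.6,3.0,0,0],[2.6,3.0,0,0],[2.6,3.0,0,0],[1.5,1.6,0,0],[0.94,0.94,0,-0.002],[0,0,0,0],[0,0,0,0],[0,0,0,0]]'; python3 -c "
from h import *
go((577,281.2,17.2))"
```

```text
clock: 9.5
tool_pos: [579.1, 279.6, 102.4]
eef_rot: [0.176, 0.984, -0.0, 0.0]
force: [0.3, 0.6, -1.9]
grip_width: 40.2
grasp_force: 40.6
tool [579.1 279.6 102.4] delta tool cm [0.26 0.08 8.52] yaw ang tool y deg 69.76
```

```bash
python3 -m handwheel '[[0.25,0.08,1,-0.003],[0,0,2,0],[0,0,1.5,0],[0,0,0,0],[0,0,0,0],[0,0,0,0]]'; python3 -c "
from h import *
go((577,281.2,17.2))"
```

```text
clock: 10.25
tool_pos: [576.7, 283.2, 57.9]
eef_rot: [0.173, 0.985, 0.0, 0.0]
force: [0.1, -0.4, -1.7]
grip_width: 40.3
grasp_force: 40.6
tool [576.7 283.2  57.9] delta tool cm [-0.09 -0.18  4.07] yaw ang tool y deg 70.07
```

```bash
python3 -m handwheel '[[0,0,0,0],[0,0,0,0]]'|sed -n 2p; python3 -m handwheel '[[-0.1,-0.15,0.5,0],[0,0,0.5,0],[0,0,0,0],[0,0,0,0]]'|sed -n 2p; python3 -m handwheel '[[0,0,0,0]]' | sed -n 2p
python3 - <<'E'
from h import *
go((577,281.2,17.2));im=env.capture("wrist");cv2.imwrite("pics/w4.png",cv2.resize(im[60:330,150:360],None,fx=2.2,fy=2.2,interpolation=cv2.INTER_CUBIC))
E
```

```text
tool_pos: [576.4, 283.0, 57.7]
tool_pos: [576.7, 281.2, 47.2]
tool_pos: [576.8, 281.2, 47.4]
tool [576.8 281.2  47.4] delta tool cm [-0.02  0.    3.02] yaw ang tool y deg 70.07
```

View pics/w4.png

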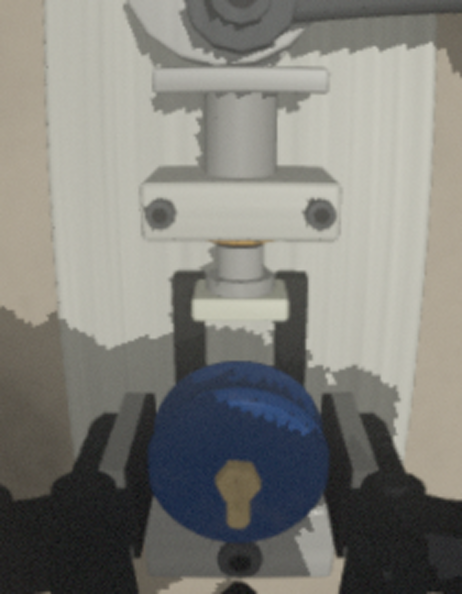

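The capacitor at crop x≈238 is in line with the pad and guide at x≈240, and the V jaw is behind it. Lowering onto the bed.

```bash
python3 -m handwheel '[[0,0,0.8,0],[0,0,0.8,0],[0,0,0.6,0],[0,0,0.4,0],[0,0,0,0],[0,0,0,0]]'; python3 -m handwheel '[[0,0,0.2,0],[0,0,0.1,0],[0,0,0,0],[0,0,0,0]]';python3 -c "
from h import *
go((577,281.2,17.0))"
```

```text
clock: 11.92
tool_pos: [576.8, 281.2, 21.5]
eef_rot: [0.173, 0.985, 0.0, 0.0]
force: [-0.7, -1.0, -1.4]
grip_width: 40.3
grasp_force: 40.6
clock: 12.42
tool_pos: [576.7, 281.2, 18.4]
eef_rot: [0.173, 0.985, 0.0, 0.0]
force: [0.9, 0.2, -1.2]
grip_width: 40.4
grasp_force: 40.6
tool [576.7 281.2  18.4] delta tool cm [-0.03  0.01  0.14] yaw ang tool y deg 70.07
```

```bash
python3 -m handwheel '[[0,0,0.1,0],[0,0,0,0],[0,0,0,0]]'|grep -E "force|pos"; python3 -m handwheel '[[0,0,0.06,0],[0,0,0,0],[0,0,0,0]]'|grep -E "force|pos"
```

```text
tool_pos: [576.6, 281.2, 17.3]
force: [0.4, 0.4, -0.4]
grasp_force: 40.6
tool_pos: [576.7, 281.2, 16.7]
force: [1.0, 0.7, -0.6]
grasp_force: 40.7
```

```bash
python3 -m handwheel '[[0,0,0.04,0],[0,0,0,0],[0,0,0,0],[0,0,0,0],[0,0,0,0],[0,0,0,0]]' 6.5; python3 -m handwheel '[[0,0,-1,0],[0,0,-2,0],[0,0,-3,0],[0,0,-4,0],[0,0,-3,0],[0.5,0,0,0],[0,0,0,0],[0,0,0,0]]'
python3 - <<'E'
from h import *
P=wpose();np.savez("w5.npz",R=P[0],p=P[1]);im=env.capture("wrist");cv2.imwrite("pics/w5f.png",im);cv2.imwrite("pics/w5.png",cv2.resize(im[20:290,150:390],None,fx=2.2,fy=2.2,interpolation=cv2.INTER_CUBIC))
E
```

```text
clock: 13.92
tool_pos: [576.6, 281.2, 16.3]
eef_rot: [0.173, 0.985, 0.0, 0.0]
force: [0.5, 0.4, 0.2]
grip_width: 65.3
grasp_force: 0.0
clock: 14.92
tool_pos: [571.3, 282.6, 145.5]
eef_rot: [0.173, 0.985, -0.001, -0.001]
force: [-0.3, -0.7, -0.2]
grip_width: 64.7
grasp_force: 0.0
```

View pics/w5.png

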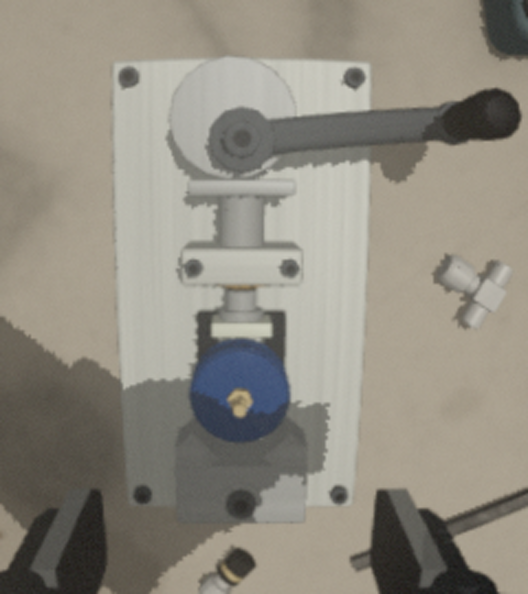

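The capacitor stands upright on the bed between pad and V, and the lever is still open. I'll check its position numerically and work out where to start pushing the handle.

```bash
cat >> h.py <<'E'
TH=-1.92106;O=np.array([579.79,280.22]);MF=np.array([[np.cos(TH),-np.sin(TH)],[np.sin(TH),np.cos(TH)]])
def push(a,gap,r=80,z=62):
    ph=np.radians(187)+a;rr=np.array([np.cos(ph),np.sin(ph)]);t=np.array([-rr[1],rr[0]])
    return np.r_[MF@(np.array([0,-103])+r*rr-gap*t)+O,z]
def rel():
    Rm,p=wpose();q=MF.T@(p[:2]-O)-[0,-103];tl=MF.T@Rm[:2,0];phi_t=np.arctan2(tl[1],tl[0])-np.pi/2
    a=(phi_t-np.radians(187)+np.pi)%(2*np.pi)-np.pi;rr=np.array([tl[1],-tl[0]])
    print("tool spin as lever angle",a.round(3),"radial",(q@rr).round(1),"tangential",(q@tl).round(1),"z",p[2].round(1))
E
python3 - <<'E'
from h import *
w=np.load("w5.npz");P=(w["R"],w["p"])
L=lambda u,v,z:(MF.T@(wray((150+(u+.5)/2.2-.5,20+(v+.5)/2.2-.5),z,P)[:2]-O)).round(1)
print("corners",L(113,62,10),L(371,62,10),L(353,507,10),"cap L/R",L(191,392,36),L(290,392,36),"rim +y",L(240,441,38),"tip",L(240,405,54),"hex?",L(240,398,48))
print("handle",L(495,112,95),"hub",L(240,138,62),"pad",L(240,336,37),"flange",L(240,195,40))
print(env.state()["qpos"].round(2));go(push(0,32));rel()
E
```

```text
corners [  54.  -139.7] [ -54.6 -140.2] [-55.3  65.3] cap L/R [20.1 -2.4] [-20.3  -2.6] rim +y [ 0.  18.3] tip [ 0.1 -3.4] hex? [ 0.1 -4.1]
handle [ -77.  -112.1] hub [   0.5 -102. ] pad [  0.2 -26.2] flange [  0.4 -81.7]
[-0.67  0.54  0.21  1.72 -0.14  0.9   0.82]
tool [571.4 282.5 145.4] delta tool cm [7.2  8.43 8.33] yaw ang tool y deg 70.07
tool spin as lever angle -0.12 radial -0.9 tangential -94.3 z 145.4
```

```bash
python3 -m handwheel '[[0.7,0.8,0,0],[1.6,2,0,0],[2,2.2,0,0],[1.9,2.23,0,0],[1,1.2,0,-0.12],[0,0,0,0],[0,0,0,0],[0,0,0,0]]' 0 | grep -E "pos|width|clock"; python3 -c "
from h import *
go(push(0,32));rel()"
```

```text
clock: 15.98
tool_pos: [533.6, 385.4, 146.2]
grip_width: -0.1
tool [533.6 385.4 146.2] delta tool cm [0.15 0.06 8.42] yaw ang tool y deg 76.78
tool spin as lever angle -0.003 radial 79.6 tangential -33.3 z 146.2
```

Now down behind the handle, then forward to contact (nominal gap 19).

```bash
python3 -m handwheel '[[0,0,2,0],[0,0,3,0],[0,0,2.4,0],[0,0,1,0],[0,0,0,0],[0,0,0,0]]' | grep -E "force|pos|clock";python3 -m handwheel '[[0.4,0,0,0],[0.4,0,0,0],[0.3,0,0,0],[0,0,0,0],[0,0,0,0]]' | grep -E "force|pos|clock"; python3 -c "
from h import *
rel()"
```

```text
clock: 16.73
tool_pos: [533.6, 387.0, 63.1]
force: [-0.1, 0.0, -0.4]
grasp_force: 0.0
clock: 17.35
tool_pos: [522.4, 389.1, 62.4]
force: [0.2, -0.3, 0.1]
grasp_force: 0.0
tool spin as lever angle 0.0 radial 80.6 tangential -21.7 z 62.4
```

```bash
python3 -m handwheel '[[0.4,0.09,0,-0.05],[0.81,0.16,0,-0.1],[0.81,0.16,0,-0.1],[0.81,0.16,0,-0.1],[0.81,0.16,0,-0.1],[0,0,0,0],[0,0,0,0]]' | grep -E "force|pos|clock";python3 -c "
from h import *
rel()"; python3 -m handwheel '[[0.4,0.09,0,-0.05],[0.81,0.16,0,-0.1],[0.81,0.16,0,-0.1],[0.81,0.16,0,-0.1],[0.81,0.16,0,-0.1],[0,0,0,0],[0,0,0,0]]' | grep -E "force|pos|clock";python3 - <<'E'
from h import *
rel()
print(env.state()["force"])
cv2.imwrite("pics/w6.png",env.capture("wrist"));cv2.imwrite("pics/t6.png",env.capture("top"))
for n in("wrist","top"):
  for l in("handle","capacitor","pad_face"):
    print(n,l,[((MF.T@(np.array(q["position"][:2])-O)).round(1).tolist(),round(q["position"][2]),round(q["score"],2)) for q in env.search_frame(n,l)][:3])
E
```

```text
clock: 18.23
tool_pos: [486.7, 398.3, 62.4]
force: [-0.1, 1.4, 0.9]
grasp_force: 0.3
tool spin as lever angle 0.449 radial 79.9 tangential -21.7 z 62.4
clock: 19.1
tool_pos: [450.3, 390.7, 62.3]
force: [0.2, 0.7, 0.0]
grasp_force: 0.4
tool spin as lever angle 0.899 radial 79.3 tangential -21.1 z 62.3
[0.19534428 0.69770813 0.02752022]
wrist handle [([-0.1, -132.2], 57, 0.63)]
wrist capacitor [([0.1, -3.7], 40, 0.82), ([2.4, -91.3], 13, 0.19)]
wrist pad_face [([3.6, -28.9], 33, 0.68)]
top handle [([9.4, -109.6], 41, 0.7)]
top capacitor [([1.6, -2.9], 34, 0.75), ([-240.3, -0.5], 25, 0.57), ([74.9, 185.7], 27, 0.55)]
top pad_face [([0.5, -30.2], 33, 0.43)]
```

```bash
cat >> h.py <<'E'
def wproj(X,pose):
    m=env.camera_model("wrist");K=np.array(m["intrinsics"]);T=np.array(m["tool_from_camera"]);Rm,p=pose
    c=((np.atleast_2d(X)-p)@Rm-T[:3,3])@T[:3,:3];rho=np.hypot(c[:,0],c[:,1]);k=np.arctan2(rho,c[:,2])/np.maximum(rho,1e-9)
    return np.c_[K[0,0]*c[:,0]*k+K[0,2],K[1,1]*c[:,1]*k+K[1,2]]
def rect(im,pose,xs,ys,z):
    gx,gy=np.meshgrid(xs,ys);W=np.c_[np.c_[gx.ravel(),gy.ravel()]@MF.T+O,np.full(gx.size,z)]
    uv=wproj(W,pose).astype(np.float32);return cv2.remap(im,uv[:,0].reshape(gx.shape),uv[:,1].reshape(gx.shape),cv2.INTER_LINEAR)
E
python3 - <<'E'
from h import *
w=np.load("w5.npz");P5=(w["R"],w["p"]);P6=wpose();np.savez("w6.npz",R=P6[0],p=P6[1])
ys=np.arange(-90,32,2.)
for z,xs in((37,np.arange(-8,9,2)),):
  for f,P in(("pics/w5f.png",P5),("pics/w6.png",P6)):
    r=rect(cv2.imread(f),P,xs,ys,z);print(f,list(zip(ys.astype(int).tolist(),np.median(r,1).astype(int).tolist())))
im=cv2.imread("pics/w6.png")
# handle candidates: darkness around circle at handle-top level z=95
for a in np.arange(0,1.3,.1):
    ph=np.radians(187)+a;c=MF@(np.array([0,-103])+80*np.array([np.cos(ph),np.sin(ph)]))+O
    uv=wproj(np.r_[c,95],P6)[0];u2=wproj(np.r_[c*0+MF@(np.array([0,-103])+45*np.array([np.cos(ph),np.sin(ph)]))+O,50],P6)[0]
    g=lambda q: im[int(q[1])-1:int(q[1])+2,int(q[0])-1:int(q[0])+2].mean().round() if 1<q[0]<510 and 1<q[1]<382 else None
    print(round(a,1),uv.round(),g(uv),"mid lever",g(u2))
E
```

```text
pics/w5f.png [(-90, [140, 146, 146]), (-88, [136, 142, 143]), (-86, [176, 183, 185]), (-84, [162, 169, 169]), (-82, [128, 133, 133]), (-80, [143, 149, 149]), (-78, [141, 148, 148]), (-76, [143, 149, 150]), (-74, [144, 152, 152]), (-72, [140, 149, 149]), (-70, [144, 151, 152]), (-68, [145, 151, 152]), (-66, [144, 152, 152]), (-64, [144, 151, 153]), (-62, [132, 139, 140]), (-60, [177, 187, 188]), (-58, [182, 192, 193]), (-56, [180, 191, 192]), (-54, [175, 185, 186]), (-52, [174, 185, 186]), (-50, [172, 183, 183]), (-48, [157, 168, 171]), (-46, [92, 117, 132]), (-44, [136, 143, 144]), (-42, [150, 158, 158]), (-40, [154, 161, 161]), (-38, [139, 146, 147]), (-36, [131, 137, 137]), (-34, [143, 150, 151]), (-32, [150, 162, 162]), (-30, [183, 199, 199]), (-28, [178, 194, 194]), (-26, [132, 144, 144]), (-24, [98, 81, 74]), (-22, [98, 78, 69]), (-20, [112, 83, 70]), (-18, [122, 88, 71]), (-16, [123, 88, 71]), (-14, [121, 86, 69]), (-12, [120, 86, 69]), (-10, [119, 85, 66]), (-8, [120, 86, 68]), (-6, [119, 85, 67]), (-4, [118, 86, 72]), (-2, [118, 98, 93]), (0, [115, 124, 133]), (2, [114, 106, 
[... 1478 characters left out ...]
, [138, 105, 89]), (14, [137, 104, 89]), (16, [135, 103, 86]), (18, [137, 104, 86]), (20, [126, 108, 99]), (22, [119, 119, 119]), (24, [114, 120, 122]), (26, [114, 120, 122]), (28, [114, 120, 122]), (30, [114, 120, 121])]
0.0 [203. 346.] 32.0 mid lever 181.0
0.1 [213. 340.] 34.0 mid lever 181.0
0.2 [223. 333.] 34.0 mid lever 152.0
0.3 [232. 324.] 35.0 mid lever 132.0
0.4 [240. 314.] 38.0 mid lever 129.0
0.5 [247. 303.] 40.0 mid lever 130.0
0.6 [253. 290.] 40.0 mid lever 132.0
0.7 [257. 276.] 44.0 mid lever 132.0
0.8 [260. 261.] 43.0 mid lever 69.0
0.9 [261. 245.] 46.0 mid lever 71.0
1.0 [260. 227.] 46.0 mid lever 69.0
1.1 [257. 209.] 50.0 mid lever 133.0
1.2 [252. 190.] 104.0 mid lever 129.0
```

```bash
python3 -m handwheel '[[0.4,0.08,0,-0.05],[0.4,0.08,0,-0.05],[0.4,0.08,0,-0.05],[0.4,0.08,0,-0.05],[0.4,0.08,0,-0.05],[0,0,0,0],[0,0,0,0],[0,0,0,0]]' | grep -E "force|pos|clock";cat > meas.py <<'E'
from h import *
import sys
rel();P=wpose();im=env.capture("wrist");cv2.imwrite(f"pics/{sys.argv[1]}.png",im);np.savez(sys.argv[1]+".npz",R=P[0],p=P[1])
# lever angle: dark bar crossing arcs round the pivot, top of bar z~50
aa=np.arange(.5,1.9,.02)
for rad in(40,55):
    q=np.array([MF@(np.array([0,-103])+rad*np.array([np.cos(np.radians(187)+a),np.sin(np.radians(187)+a)]))+O for a in aa])
    uv=wproj(np.c_[q,np.full(len(q),50)],P).astype(np.float32);v=cv2.remap(im,uv[:,:1],uv[:,1:],cv2.INTER_LINEAR).mean(2).ravel()
    d=aa[v<95];print(rad,"dark",(d.min(),d.max(),d.mean()) if len(d) else None)
ys=np.arange(-90,32,1.);r=np.median(rect(im,P,np.arange(-7,8,1.),ys,37),1).astype(int)
print([(int(y),int(c[2]),int(c[0])-int(c[2])) for y,c in zip(ys,r) if -48<y<-10 or 14<y<28 or -85<y<-64])
E
python3 meas.py w7
```

```text
clock: 20.5
tool_pos: [433.5, 380.5, 62.4]
force: [1.1, 3.8, -2.8]
grasp_force: 2.3
tool spin as lever angle 1.15 radial 78.7 tangential -21.9 z 62.4
40 dark (np.float64(0.9800000000000004), np.float64(1.3000000000000007), np.float64(1.1400000000000006))
55 dark (np.float64(0.7600000000000002), np.float64(1.2400000000000007), np.float64(1.0329411764705887))
[(-84, 75, -2), (-83, 77, -3), (-82, 79, -2), (-81, 100, -4), (-80, 113, -6), (-79, 105, -5), (-78, 103, -4), (-77, 106, -5), (-76, 115, -6), (-75, 120, -7), (-74, 119, -6), (-73, 118, -6), (-72, 116, -6), (-71, 115, -6), (-70, 115, -6), (-69, 116, -7), (-68, 115, -5), (-67, 115, -5), (-66, 116, -6), (-65, 115, -6), (-47, 195, -11), (-46, 196, -11), (-45, 195, -11), (-44, 194, -10), (-43, 192, -11), (-42, 178, -10), (-41, 163, -8), (-40, 142, -7), (-39, 127, -6), (-38, 136, -7), (-37, 163, -8), (-36, 164, -7), (-35, 163, -8), (-34, 163, -8), (-33, 162, -7), (-32, 154, -7), (-31, 135, -8), (-30, 138, -7), (-29, 127, -6), (-28, 147, -7), (-27, 160, -7), (-26, 167, -7), (-25, 166, -9), (-24, 168, -12), (-23, 191, -16), (-22, 206, -16), (-21, 210, -16), (-20, 210, -17), (-19, 206, -16), (-18, 181, -8), (-17, 119, 18), (-16, 82, 39), (-15, 76, 46), (-14, 77, 52), (-13, 77, 58), (-12, 78, 57), (-11, 77, 58), (15, 85, 48), (16, 85, 48), (17, 82, 50), (18, 83, 49), (19, 84, 49), (20, 84, 49), (21, 85, 46), (22, 92, 35), (23, 104, 23), (24, 112, 5), (25, 117, -5), (26, 119, -7), (27, 117, -5)]
```

```bash
python3 -m handwheel '[[0.4,0.08,0,-0.05],[0.4,0.08,0,-0.05],[0,0,0,0],[0,0,0,0],[0,0,0,0]]' | grep -E "force|pos|clock"
cat > m2.py <<'E'
from h import *
import sys
# sub-mm edges: pad/cap colour edge, cap rim (+y), pad back, shank collar, from saved pictures
for n in sys.argv[1:]:
    w=np.load(n+".npz");P=(w["R"],w["p"]);im=cv2.imread("pics/"+(n if n!="w5" else "w5f")+".png").astype(np.float32)
    ys=np.arange(-50,32,.1);r=np.median(rect(im,P,np.arange(-6,7,1.),ys,37),1);b=r[:,0]-r[:,2]
    i=np.where((ys[:-1]<-10)&(ys[:-1]>-30)&(b[:-1]<12)&(b[1:]>=12))[0];j=np.where((ys[:-1]>14)&(b[:-1]>20)&(b[1:]<=20))[0]
    g=np.gradient(cv2.GaussianBlur(r[:,2:3],(1,9),0).ravel());pb=[(round(float(ys[k]),1),round(float(g[k]),1)) for k in range(1,len(g)-1) if -46<ys[k]<-15 and abs(g[k])>1 and abs(g[k])>=abs(g[k-1]) and abs(g[k])>abs(g[k+1])]
    print(n,"face",ys[i].round(1),"rim",ys[j].round(1),pb)
E
python3 meas.py w8 | head -3; python3 m2.py w5 w6 w7 w8
```

```text
clock: 21.18
tool_pos: [427.5, 374.3, 62.4]
force: [-0.9, 4.8, 0.6]
grasp_force: 1.7
tool spin as lever angle 1.25 radial 78.0 tangential -21.2 z 62.4
40 dark (np.float64(1.0800000000000005), np.float64(1.4000000000000008), np.float64(1.2400000000000007))
55 dark (np.float64(1.1200000000000006), np.float64(1.3600000000000008), np.float64(1.2400000000000007))
w5 face [-25.4] rim [17.4] [(-46.0, -2.4), (-44.4, 3.2), (-37.4, -1.6), (-36.2, 1.4), (-32.0, 4.5), (-26.1, -5.4), (-25.6, -5.4)]
w6 face [-19.5] rim [20.7] [(-45.0, 3.6), (-41.5, -3.8), (-40.2, 2.6), (-33.3, -2.6), (-30.2, 2.5), (-29.2, 1.3), (-25.6, 2.1), (-19.6, -6.2)]
w7 face [-17.3] rim [21.8 23.1] [(-42.1, -1.7), (-40.0, -2.7), (-38.1, 3.4), (-37.3, 2.3), (-30.6, -2.2), (-29.6, -1.4), (-28.2, 2.7), (-27.1, 1.2), (-23.3, 2.4), (-17.5, -6.3)]
w8 face [-16.8] rim [23.8] [(-42.6, -1.5), (-41.9, -1.3), (-39.3, -3.0), (-38.6, -1.4), (-37.5, 2.5), (-37.0, 2.9), (-30.6, -2.3), (-27.3, 2.3), (-22.8, 2.7), (-16.9, -6.3)]
```

```bash
python3 -m handwheel '[[0.4,0.1,0,-0.05],[0.4,0.1,0,-0.05],[0,0,0,0],[0,0,0,0],[0,0,0,0]]' | grep -E "force|pos|clock";python3 meas.py w9 | head -3;python3 -m handwheel '[[0.4,0.1,0,-0.05],[0.4,0.1,0,-0.05],[0,0,0,0],[0,0,0,0],[0,0,0,0]]' | grep -E "force|pos|clock"; python3 meas.py w10 | head -3; python3 m2.py w8 w9 w10
```

```text
clock: 21.85
tool_pos: [421.9, 368.5, 62.4]
force: [0.5, 3.8, -0.0]
grasp_force: 2.1
tool spin as lever angle 1.35 radial 78.0 tangential -21.1 z 62.4
40 dark (np.float64(1.2000000000000006), np.float64(1.5000000000000009), np.float64(1.3500000000000008))
55 dark (np.float64(1.1400000000000006), np.float64(1.7800000000000011), np.float64(1.3560000000000008))
clock: 22.52
tool_pos: [416.8, 361.9, 62.4]
force: [0.5, 4.7, 0.9]
grasp_force: 2.4
tool spin as lever angle 1.45 radial 78.1 tangential -20.9 z 62.4
40 dark (np.float64(1.3000000000000007), np.float64(1.620000000000001), np.float64(1.4600000000000009))
55 dark (np.float64(1.3200000000000007), np.float64(1.8600000000000012), np.float64(1.515000000000001))
w8 face [-16.8] rim [23.8] [(-42.6, -1.6), (-39.4, -3.0), (-38.6, -1.6), (-37.2, 3.0), (-30.9, -2.4), (-29.8, -1.1), (-27.4, 2.3), (-22.7, 2.5), (-17.0, -6.2)]
w9 face [-16.8] rim [23.9] [(-42.7, -1.6), (-38.5, -2.2), (-37.7, 1.0), (-36.8, 1.4), (-30.5, -2.9), (-27.3, 2.4), (-22.8, 2.8), (-16.8, -7.0)]
w10 face [-16.7] rim [24.2] [(-42.7, -1.6), (-30.4, -3.3), (-29.3, -1.3), (-28.7, -1.1), (-27.5, 2.7), (-26.8, 1.4), (-26.4, 1.4), (-22.8, 2.7), (-16.6, -6.5)]
```

```bash
python3 -m handwheel '[[0.48,0.12,0,-0.06],[0,0,0,0],[0,0,0,0],[0,0,0,0]]' | grep -E "force|pos|clock";python3 meas.py w11 | head -3;python3 -m handwheel '[[-0.5,0,0,0],[-1.5,0,0,0],[-2,0,0,0],[0,0,-2,0],[0,0,-4,0],[0,0,-4,0],[0,0,-4,0],[0,0,0,0],[0,0,0,0]]' | grep -E "force|pos|clock"; python3 m2.py w10 w11
python3 - <<'E'
from h import *
go((540,300,200));rel()
E
```

```text
clock: 23.08
tool_pos: [414.0, 357.7, 62.4]
force: [1.1, 4.9, 0.4]
grasp_force: 2.4
tool spin as lever angle 1.51 radial 78.2 tangential -20.8 z 62.4
40 dark (np.float64(1.3600000000000008), np.float64(1.680000000000001), np.float64(1.520000000000001))
55 dark (np.float64(1.3800000000000008), np.float64(1.8400000000000012), np.float64(1.5242857142857151))
clock: 24.25
tool_pos: [425.0, 395.2, 202.4]
force: [-0.0, 0.8, -0.8]
grasp_force: 0.0
w10 face [-16.7] rim [24.2] [(-42.7, -1.6), (-30.3, -3.3), (-29.3, -1.3), (-28.7, -1.1), (-27.5, 2.6), (-26.8, 1.5), (-26.4, 1.5), (-22.8, 2.7), (-17.0, -6.3), (-16.6, -6.2)]
w11 face [-16.7] rim [24.3] [(-43.0, -1.6), (-30.1, -3.4), (-29.2, -1.2), (-27.3, 2.5), (-26.7, 1.9), (-22.6, 2.6), (-16.9, -6.9)]
tool [425.  395.2 202.4] delta tool cm [  5.85 -13.74   0.25] yaw ang tool y deg 163.44
tool spin as lever angle 1.51 radial 78.3 tangential -59.8 z 202.4
```

```bash
python3 meas.py w12 | head -3; python3 m2.py w12
python3 - <<'E'
from h import *
P=wpose();im=cv2.imread("pics/w12.png");cv2.imwrite("pics/final.png",rect(im,P,np.arange(50,-60,-.25),np.arange(-110,38,.25),37))
E
```

```text
tool spin as lever angle 1.51 radial 78.3 tangential -59.8 z 202.4
40 dark (np.float64(1.3400000000000007), np.float64(1.640000000000001), np.float64(1.4900000000000009))
55 dark (np.float64(0.5800000000000001), np.float64(1.720000000000001), np.float64(1.2800000000000007))
w12 face [-16.5] rim [23.4] [(-45.8, 2.1), (-28.7, -2.2), (-27.3, 1.4), (-26.3, 1.2), (-25.8, 1.4), (-22.4, 2.6), (-17.3, -5.7), (-16.8, -5.6)]
```

View pics/final.png

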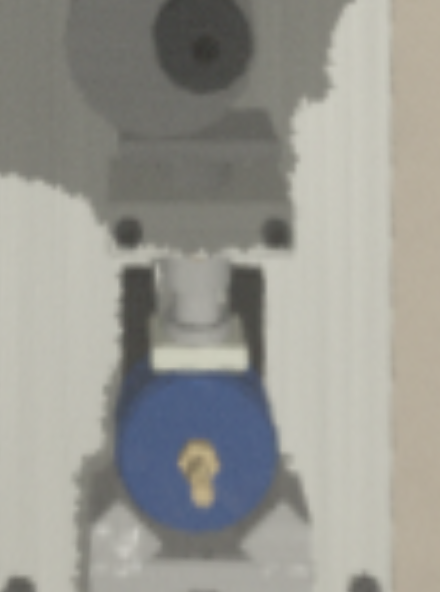

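The last view shows the capacitor upright at crop (197,450) in the V, with the pad pressed against it. The groove has disappeared into the barrel, and the spring is pushed in about 3.4 mm by my estimate. The arm is clear, so I'm handing in.

```bash
python3 -c "
from rig import env
print(env.close_job())"
```

```text
the job is handed in; nothing more can be done
None
```

I handed the job in: by my measurements the capacitor is clamped upright in the V with the spring pushed in about 3.4 mm, the lever left at about 1.5 rad and the arm clear, but no verdict came back.

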